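# Press the dart saddle home with the toggle clamp

## Robot

A 6-joint arm with a two-finger parallel gripper is mounted at the origin on the work surface. World frame = base frame: x ahead of the robot, y to its left, z up, the work surface at z = 0. Lengths are in m, angles in degrees, forces in N, time in s.
With the tool pointing down it reaches from about 0.35 to 0.725 m from the base axis. Payload 6 kg.
Tool frame: the origin (TCP) lies midway between the tips of the shut fingers; the grasp point (between the pads) lies 19 mm behind it; z points along the fingers, y is the line along which they close (so a half turn about z gives the same grasp; the last joint's range is limited). The gripper opens to 85 mm and grips with 20 to 120 N. Pads are 22 mm wide; open, the fingers measure 114 mm over their backs; the gripper's body (76 mm by 85 mm) begins 54 mm behind the grasp point. The pads swing forward as they close: fully open they stand 13 mm farther back than shut.
Start: joints at [91.484, 2.303, 4.859, 0, -92.561, -19.12], TCP at [0.182, 0.572, 0.231] pointing down, gripper open.
Joint ranges: [-146.85, 146.85], [-73.84, 115.35], [-62.03, 85.46], [-188.31, 113.3], [-161.28, -10.13], [-171.36, 171.36]. Speed limits (degrees/s): [147.25, 147.25, 172.46, 180, 180, 180].

## Interface

Orientations are given as a 3x3 rotation matrix whose columns are the frame's x, y, z axes.
In Python, from workcell import state, cams, workorder, finder gives the robot as it stands.
- The arm moves only by the tool drive_tool, never from a script. Its argument "steps" is a list of rows, each an object of numbers: "rx", "ry", "rz": the turn, a rotation vector about the world's x, y, z in rad; "x", "y", "z": the shift along the world's x, y, z in m; "claw": the opening, from -1 (shut) to 1 (fully open). In form: [{"rx": .., "ry": .., "rz": .., "x": .., "y": .., "z": .., "claw": ..}, ...]. A call has 1 to 8 rows; each row shifts and turns the commanded pose from where the row before left it; what a row does not reach is not made up. A row lasts 1/10 s, in which the tool goes at most 50 mm and 8.59 degrees, less where a joint would pass 70% of its speed; a pose out of reach is approached as far as the arm can. A call with a gripper value outside its range is refused whole. The fingers move at their own pace and stop on an object; the grip force is fixed at half the most. Time passes only in rows, so rows that do not move let the fingers close. It gives the time, the measured TCP pose, the force, the opening and the grip force at its end, in the units of the state.
- state(): the state, without advancing time (a new reading comes with each control period).
- cams.camera(name): name is "side" or "top"; returns (picture, depth): 400x640x3 uint8, blue, green, red; 400x640 float32, m along the optical axis (not along the pixel's ray), 0 where there is no reading.
- cams.camera_info(name): a dict with "K" (3x3 intrinsics, pixels), "position" and "rotation" of the camera in the world. Camera axes: x right, y up, looking along -z (the intrinsics and any distortion apply to the point x, -y, -z); pixel columns grow to the right and rows downward; lengths in m; the calibration is good to about 2 mm. A picture is of the moment at which its call begins. camera_info takes no time and is no camera call.
- workorder.finish_job(): hands the job in; it is judged then, once.
Trained networks look in the newest picture that a camera, given by its name, has taken for a name from the list of things; names that differ only in an ending like _2 or _b are one class to them, and where a whole thing is asked for, a point or a joint stands for the part that bears it (a point fixed in the world has none). Each returns a list of dicts, best first, with "score" (0 to 1); they miss things now and then, are a little off and sometimes report something else, mostly with a low value. They report only what shows in the picture. A call takes as long as a camera call. They do not tell look-alikes from the thing itself.
- finder.look_for(camera, thing): "xyz" ([x, y, z] in m, in world coordinates, good to about 4 mm: the middle of the surface that is visible of it).
- finder.place_of(camera, thing): "xyz" ([x, y, z] in m, in world coordinates, good to about 4 mm: a listed point, or the origin of a listed thing).
The state is a dict: "time_s": time; "joint_positions": joint angles; "qvel": joint speeds; "tau": joint torques, N m; "tcp_pos": TCP position; "tcp_rot": TCP orientation; "wrist_force": force on the tool from outside, world axes, zero at the start; "torque": the same for the moment, N m; "opening": finger opening in m; "finger_force": force on a finger pad.
Only numpy, scipy, OpenCV 4.12 (cv2) and the standard library are available. Lean on these libraries where they do the work, as an engineer would, in place of code of your own. Each camera call takes 0.05 s, during which the arm holds its last target. There are 200 camera calls.

## Task

Of the two green dart-repair clamps on the counter, use the one with the dart lying in it: swing its red handle over centre so that the arm snaps down and presses the dart and its white saddle fully home, and leave it clamped for a good second. Then swing the handle all the way back so that the clamp stands open with the dart still lying in the saddle. Leave the empty clamp alone.

Things in the scene. Friction and masses are not known exactly. Their poses are not given: they have to be found in the camera images.
- press: Clamp holding the dart, fixed to the counter: green plate 150 x 84 x 12 mm (x = -50 to +100), steel cheeks 74 mm high, white saddle at x = +75 mm. Origin on the counter under the pivot (62 mm up); x from pivot to saddle, y along the axle. Arm and U handle are one rigid piece, swinging in the xz plane; a spring snaps it to either end past upright; moving it takes under 10 N at the bar.
- press_bar (a point): Centre of its red handle bar: 14 mm thick, 76 mm long, along y, 100 mm from the pivot, on two side rods 68 mm apart, free space between them. In press axes: x = -56, z = 145 mm open (the start: handle leans to -x, arm points up); x = 0, z = 162 upright; x = +56, z = 145 clamped (handle leans to +x, arm level, pad on the dart).
- dart: 26 g tungsten dart loose in the saddle, along y of press: barrel 9 mm thick, 52 long; point to -y (60 mm), red flights 34 mm wide to +y (102 mm). Origin on its axis at mid-barrel, 53.5 mm above the counter at the start. The saddle stands 8 mm proud, held by friction; the clamp's spring presses it home, where it stays, dart axis then 45.5 mm up.
- spare_bar (a point): Centre of the red handle bar of the other clamp, which is identical but has no dart, and stands open. Not to be moved.
Not all that is in view belongs to the job. What is shaped like the dart but purple is not meant.

How it is judged:
By the outcome, as a careful person would: the job done as asked, in the order asked, and still so for the second after the job is handed in, with the robot touching nothing.
It also fails if it takes over 35 s, if anything falls off the work surface, if the arm or the gripper's body presses on something with over 40 N, if the wrist force passes 120 N, or if a joint passes its speed limit or range.

## Working session

There is one attempt and no reset: what is moved stays moved. The work goes in short steps, Python scripts to look and compute and a tool call to move; the robot and the scene stay as the last step left them, time stands still between calls to the robot, and variables do not carry over. Pictures are saved under pics/ and viewed, at most 10 in all, crops included, and the job is handed in when it is done.

Besides the shell and the picture viewer there is one more tool, called as name([rows], argument=value, ...), one row to a line, values as JSON. drive_tool: Moves the arm, as the interface text tells. Its arguments: {"type":"object","properties":{"steps":{"type":"array","items":{"type":"object","properties":{"rx":{"type":"number"},"ry":{"type":"number"},"rz":{"type":"number"},"x":{"type":"number"},"y":{"type":"number"},"z":{"type":"number"},"claw":{"type":"number"}}}}},"required":["steps"]}

```bash
mkdir -p pics
cat > h.py <<'E'
import numpy as np,cv2
from workcell import state,cams,workorder,finder
np.set_printoptions(precision=4,suppress=True)
def proj(n,p):
    i=cams.camera_info(n);c=np.array(i['rotation']).T@(np.array(p)-np.array(i['position']));u=np.array(i['K'])@np.array([c[0],-c[1],-c[2]]);return u[:2]/u[2]
def deproj(n,u,v,d):
    i=cams.camera_info(n);r=np.linalg.inv(np.array(i['K']))@np.array([u,v,1])*d
    return np.array(i['rotation'])@np.array([r[0],-r[1],-r[2]])+np.array(i['position'])
E
python3 - <<'E'
from h import *
P=[]
for n in ['side','top']:
    p,d=cams.camera(n);cv2.imwrite(f'pics/{n}0.png',p);np.save(f'{n}0.npy',d)
    i=cams.camera_info(n);print(n,i.keys(),np.array(i['position']),np.array(i['K'])[0,0])
    for t in ['press','press_bar','dart','spare_bar']:
        for r in finder.place_of(n,t)[:4]: print(t,np.array(r['xyz']),r['score'],proj(n,r['xyz']))
s=state();print(s['time_s'],s['tcp_pos'],np.array(s['tcp_rot']))
E
```

```text
side dict_keys(['K', 'position', 'rotation']) [ 0.179  -0.6354  0.7865] 465.0349617790917
press [ 0.5826  0.1594 -0.0019] 0.97 [306.3186 205.2694]
press_bar [0.5245 0.1647 0.1459] 0.6 [280.3363 164.976 ]
dart [ 0.5828  0.1569 -0.0003] 0.66 [306.8369 205.3238]
dart [0.4505 0.2891 0.0077] 0.64 [237.9382 192.4872]
dart [0.6545 0.1551 0.0513] 0.51 [330.9685 180.4996]
spare_bar [ 0.5271 -0.2032  0.1416] 0.75 [374.0407 269.7801]
top dict_keys(['K', 'position', 'rotation']) [0.3961 0.0302 1.0958] 514.269395483626
press [0.5818 0.1555 0.0008] 0.85 [259.509  192.4582]
press_bar [0.5253 0.1665 0.1437] 0.59 [244.8901 209.7708]
dart [0.6566 0.1518 0.0506] 0.95 [258.4764 153.0831]
dart [0.45   0.2876 0.0054] 0.85 [196.7822 254.8489]
spare_bar [ 0.5344 -0.2014  0.144 ] 0.87 [441.501  201.2289]
0.5 [0.1817 0.5718 0.2313] [[ 0.953  -0.3029 -0.    ]
 [-0.3029 -0.953  -0.0001]
 [ 0.      0.0001 -1.    ]]
```

View pics/top0.png

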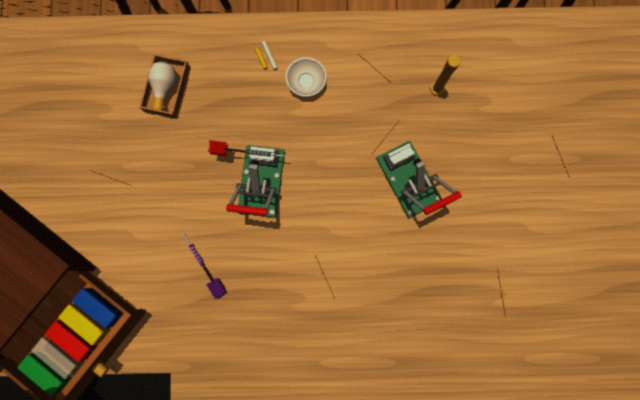

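View pics/side0.png

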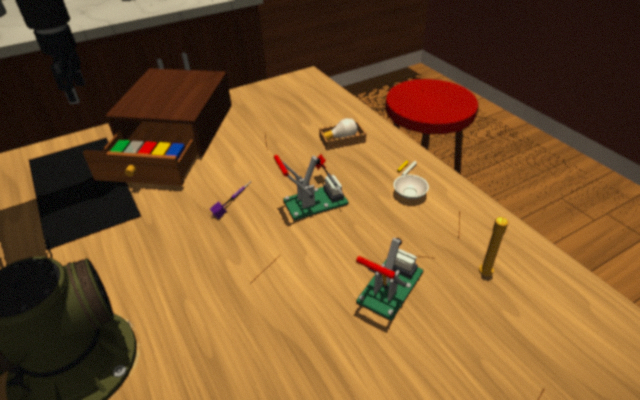

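The left clamp, about (262,185) in top, has red flights at (218,148). What could be confused with it is the empty clamp at about (415,180) and the purple dart at (208,268). I choose the left clamp and check it with a crop and a red-bar measurement.

Run:
```python
from h import *
p=cv2.imread('pics/top0.png');d=np.load('top0.npy')
cv2.imwrite('pics/crop.png',cv2.resize(p[130:235,200:310],None,fx=5,fy=5,interpolation=cv2.INTER_CUBIC))
q=p.astype(int);m=(q[...,2]>110)&(q[...,1]<60)&(q[...,0]<60)
n,l,st,c=cv2.connectedComponentsWithStats(m.astype(np.uint8))
for k in range(1,n):
    if st[k,4]<30: continue
    v,u=np.where((l==k)&(d>0));X=np.array([deproj('top',a,b,d[b,a]) for a,b in zip(u,v)])
    e=np.linalg.svd(X[:,:2]-X[:,:2].mean(0))[2][0] if len(X)>3 else 0
    print(st[k],c[k],np.median(X,0),X.max(0),X.min(0),e)
# green plate
m=(q[...,1]>q[...,2]+15)&(q[...,1]>q[...,0]+8);m[:, :200]=0;m[:,310:]=0
v,u=np.where(m&(d>0));X=np.array([deproj('top',a,b,d[b,a]) for a,b in zip(u,v)])
X=X[abs(X[:,2]-.012)<.008];print(len(X));r=cv2.minAreaRect((X[:,:2]*1000).astype(np.float32));print(r)
```

```text
[208 141  20  13 192] [217.1719 146.7865] [0.6702 0.2362 0.0603] [0.6807 0.2545 0.0684] [0.6549 0.2176 0.0419] [-0.043  -0.9991]
[424 192  37  23 269] [441.8327 202.6283] [ 0.5305 -0.1998  0.1503] [ 0.5509 -0.1669  0.1566] [ 0.5105 -0.2352  0.1425] [-0.4382  0.8989]
[227 204  40  11 270] [246.1185 209.2593] [0.5255 0.1638 0.1497] [0.5578 0.2127 0.1555] [ 0.5159  0.1262 -0.0001] [-0.1454 -0.9894]
[ 45 321  44  41 792] [ 66.4205 341.0922] [0.2843 0.5264 0.061 ] [0.323  0.5923 0.0666] [0.2452 0.4834 0.0134] [-0.6039 -0.7971]
990
((606.160400390625, 151.69549560546875), (81.71906280517578, 148.2403106689453), 81.68267822265625)
```

View pics/crop.png

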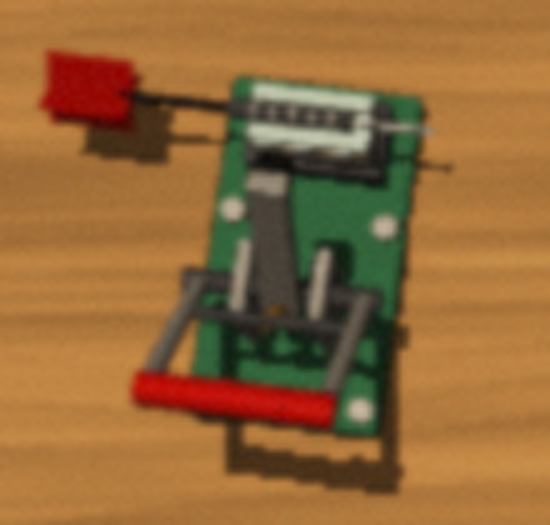

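The crop confirms it: the dart lies in the white saddle, flights at upper left (90,90) and red bar at (235,400). Pivot is at about (0.581, 0.155), with the press x axis at yaw -8.3°. I'll approach behind the bar with the fingers shut.

drive_tool([
  {"z":0.04,"claw":-1},
  {"x":0.0275,"y":-0.0365,"rz":0.04,"claw":-1},
  {"x":0.0275,"y":-0.0365,"rz":0.04,"claw":-1},
  {"x":0.0275,"y":-0.0365,"rz":0.04,"claw":-1},
  {"x":0.0275,"y":-0.0365,"rz":0.042,"claw":-1},
  {"x":0.0275,"y":-0.0365,"claw":-1},
  {"x":0.0275,"y":-0.0365,"claw":-1},
  {"x":0.0275,"y":-0.0365,"claw":-1},
])

```text
invalid input at $.steps[0]: expected keys rx, ry, rz, x, y, z, claw
```

drive_tool([
  {"x":0.0275,"y":-0.0365,"claw":-1},
  {"x":0.0275,"y":-0.0365,"claw":-1},
  {"x":0.0275,"y":-0.0365,"claw":-1},
  {"x":0.0,"y":-0.0365,"claw":-1},
  {"claw":-1},
  {"claw":-1},
])

```text
invalid input at $.steps[0]: expected keys rx, ry, rz, x, y, z, claw
```

drive_tool([
  {"rx":0,"ry":0,"rz":0,"x":0,"y":0,"z":0.04,"claw":-1},
  {"rx":0,"ry":0,"rz":0.04,"x":0.0275,"y":-0.0365,"z":0,"claw":-1},
  {"rx":0,"ry":0,"rz":0.04,"x":0.0275,"y":-0.0365,"z":0,"claw":-1},
  {"rx":0,"ry":0,"rz":0.04,"x":0.0275,"y":-0.0365,"z":0,"claw":-1},
  {"rx":0,"ry":0,"rz":0.042,"x":0.0275,"y":-0.0365,"z":0,"claw":-1},
  {"rx":0,"ry":0,"rz":0,"x":0.0275,"y":-0.0365,"z":0,"claw":-1},
  {"rx":0,"ry":0,"rz":0,"x":0.0275,"y":-0.0365,"z":0,"claw":-1},
  {"rx":0,"ry":0,"rz":0,"x":0.0275,"y":-0.0365,"z":0,"claw":-1},
])

```text
time_s: 1.3
tcp_pos: [0.375, 0.3147, 0.2716]
tcp_rot: [[0.989, -0.145, 0.0], [-0.145, -0.989, 0.001], [0.0, -0.001, -1.0]]
wrist_force: [1.6, 0.3, 0.2]
opening: -0.0004
finger_force: 0.0
```

drive_tool([
  {"rx":0,"ry":0,"rz":0,"x":0.0275,"y":-0.0365,"z":0,"claw":-1},
  {"rx":0,"ry":0,"rz":0,"x":0.0275,"y":-0.0365,"z":0,"claw":-1},
  {"rx":0,"ry":0,"rz":0,"x":0.0275,"y":-0.0365,"z":0,"claw":-1},
  {"rx":0,"ry":0,"rz":0,"x":0,"y":0,"z":0,"claw":-1},
  {"rx":0,"ry":0,"rz":0,"x":0,"y":0,"z":0,"claw":-1},
])

```text
time_s: 1.8
tcp_pos: [0.4572, 0.2058, 0.2712]
tcp_rot: [[0.989, -0.148, -0.0], [-0.148, -0.989, 0.0], [-0.0, 0.0, -1.0]]
wrist_force: [0.0, 0.3, -0.3]
opening: 0.0
finger_force: 0.0
```

drive_tool([
  {"rx":0,"ry":0,"rz":0,"x":0.025,"y":-0.036,"z":0,"claw":-1},
  {"rx":0,"ry":0,"rz":0,"x":0,"y":0,"z":-0.045,"claw":-1},
  {"rx":0,"ry":0,"rz":0,"x":0,"y":0,"z":-0.045,"claw":-1},
  {"rx":0,"ry":0,"rz":0,"x":0,"y":0,"z":-0.045,"claw":-1},
  {"rx":0,"ry":0,"rz":0,"x":0,"y":0,"z":0,"claw":-1},
  {"rx":0,"ry":0,"rz":0,"x":0,"y":0,"z":0,"claw":-1},
])

```text
time_s: 2.4
tcp_pos: [0.4818, 0.1714, 0.1376]
tcp_rot: [[0.99, -0.144, 0.001], [-0.144, -0.99, -0.001], [0.001, 0.001, -1.0]]
wrist_force: [0.7, 0.5, 1.3]
opening: -0.0001
finger_force: 0.0
```

Run:
```python
from h import *
p,d=cams.camera('side');s=state();print(s['time_s'],s['tcp_pos'],s['wrist_force'])
cv2.imwrite('pics/s1.png',cv2.resize(p[90:240,210:410],None,fx=3,fy=3))
```

```text
2.45 [0.4827 0.1718 0.1394] [0.6894 0.3579 1.3385]
```

View pics/s1.png

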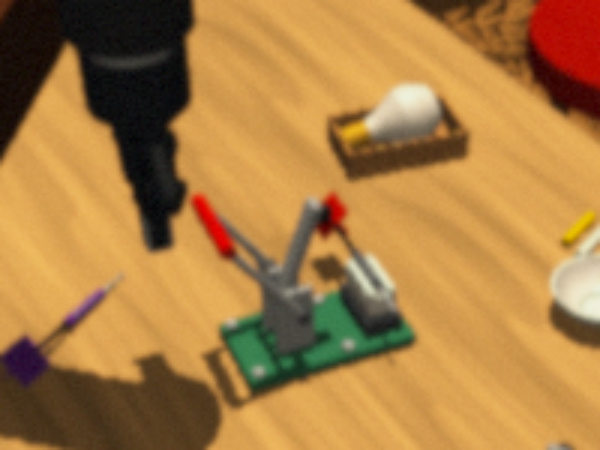

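The shut fingers (155,240) stand behind the bar (212,225), all clear. Pushing along the press x axis.

drive_tool([
  {"rx":0,"ry":0,"rz":0,"x":0.012,"y":-0.002,"z":-0.007,"claw":-1},
  {"rx":0,"ry":0,"rz":0,"x":0.012,"y":-0.002,"z":0,"claw":-1},
  {"rx":0,"ry":0,"rz":0,"x":0.012,"y":-0.002,"z":0,"claw":-1},
  {"rx":0,"ry":0,"rz":0,"x":0.012,"y":-0.002,"z":0,"claw":-1},
  {"rx":0,"ry":0,"rz":0,"x":0.012,"y":-0.002,"z":0.004,"claw":-1},
])

```text
time_s: 2.95
tcp_pos: [0.5429, 0.1617, 0.136]
tcp_rot: [[0.989, -0.145, 0.002], [-0.145, -0.989, 0.002], [0.002, -0.002, -1.0]]
wrist_force: [-2.0, 3.0, 0.2]
opening: 0.0002
finger_force: 1.6
```

drive_tool([
  {"rx":0,"ry":0,"rz":0,"x":0.012,"y":-0.002,"z":0.004,"claw":-1},
  {"rx":0,"ry":0,"rz":0,"x":0.012,"y":-0.002,"z":0.004,"claw":-1},
  {"rx":0,"ry":0,"rz":0,"x":0.01,"y":-0.0015,"z":0,"claw":-1},
  {"rx":0,"ry":0,"rz":0,"x":0,"y":0,"z":0,"claw":-1},
])

```text
time_s: 3.35
tcp_pos: [0.5773, 0.1552, 0.1422]
tcp_rot: [[0.989, -0.146, 0.001], [-0.146, -0.989, 0.0], [0.001, -0.0, -1.0]]
wrist_force: [-0.6, -0.3, -0.1]
opening: 0.0002
finger_force: 0.0
```

Run:
```python
from h import *
p,d=cams.camera('side');s=state();print(s['time_s'],s['tcp_pos'],s['wrist_force'])
cv2.imwrite('pics/s2.png',cv2.resize(p[90:240,210:410],None,fx=3,fy=3))
```

```text
3.4 [0.5765 0.1553 0.1418] [-0.3672  0.2336 -0.0595]
```

View pics/s2.png

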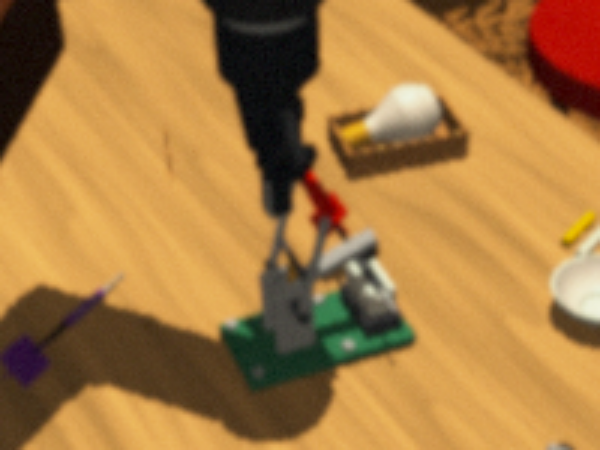

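The bar (322,195) is just past upright with the arm (350,250) still above the dart. It may be mid-swing, so I wait briefly and measure.

drive_tool([
  {"rx":0,"ry":0,"rz":0,"x":0,"y":0,"z":0,"claw":-1},
  {"rx":0,"ry":0,"rz":0,"x":0,"y":0,"z":0,"claw":-1},
  {"rx":0,"ry":0,"rz":0,"x":0,"y":0,"z":0,"claw":-1},
])

```text
time_s: 3.7
tcp_pos: [0.5755, 0.1554, 0.1415]
tcp_rot: [[0.989, -0.145, 0.0], [-0.145, -0.989, 0.0], [0.0, -0.0, -1.0]]
wrist_force: [-0.3, 0.6, -0.0]
opening: -0.0002
finger_force: 0.0
```

Run:
```python
from h import *
p,d=cams.camera('side');s=state();print(s['time_s'],s['tcp_pos'],s['wrist_force'])
for t in ['press_bar','dart']: print(t,[(np.array(r['xyz']),r['score']) for r in finder.place_of('side',t)])
cv2.imwrite('pics/s3.png',cv2.resize(p[90:240,210:410],None,fx=3,fy=3))
```

```text
3.75 [0.5755 0.1554 0.1415] [-0.1657  0.3151  0.0549]
press_bar [(array([0.6388, 0.1491, 0.1495]), 0.62)]
dart [(array([0.4513, 0.2902, 0.0055]), 0.58), (array([0.6535, 0.152 , 0.0471]), 0.48), (array([ 0.5267, -0.2002,  0.1422]), 0.18)]
```

View pics/s3.png

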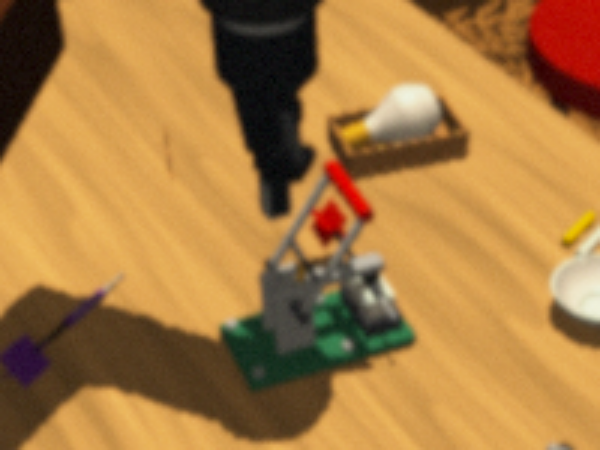

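The bar at (350,190) now leans over the saddle with the arm level on the dart. The finder puts it at (0.639,0.149,0.150), against (0.637,0.147,0.145) expected. I move over to the far side while it dwells.

drive_tool([
  {"rx":0,"ry":0,"rz":0,"x":0,"y":0,"z":0.035,"claw":-1},
  {"rx":0,"ry":0,"rz":0,"x":0,"y":0,"z":0.035,"claw":-1},
  {"rx":0,"ry":0,"rz":0,"x":0,"y":0,"z":0,"claw":-1},
  {"rx":0,"ry":0,"rz":0,"x":0.035,"y":-0.005,"z":0,"claw":-1},
  {"rx":0,"ry":0,"rz":0,"x":0.035,"y":-0.005,"z":0,"claw":-1},
  {"rx":0,"ry":0,"rz":0,"x":0.035,"y":-0.005,"z":0,"claw":-1},
  {"rx":0,"ry":0,"rz":0,"x":0,"y":0,"z":0,"claw":-1},
  {"rx":0,"ry":0,"rz":0,"x":0,"y":0,"z":0,"claw":-1},
])

```text
time_s: 4.65
tcp_pos: [0.681, 0.14, 0.2096]
tcp_rot: [[0.989, -0.146, -0.002], [-0.146, -0.989, -0.001], [-0.002, 0.001, -1.0]]
wrist_force: [0.5, 0.7, -0.1]
opening: 0.0003
finger_force: 0.0
```

Run:
```python
from h import *
p,d=cams.camera('side');s=state();print(s['time_s'],s['tcp_pos'],s['wrist_force'])
q=p.astype(int);m=(q[...,2]>110)&(q[...,1]<60)&(q[...,0]<60);m[:,:280]=0;m[:,380:]=0;m[:130]=0;m[230:]=0
n,l,st,c=cv2.connectedComponentsWithStats(m.astype(np.uint8))
for k in range(1,n):
    if st[k,4]<20: continue
    v,u=np.where((l==k)&(d>0));X=np.array([deproj('side',a,b,d[b,a]) for a,b in zip(u,v)])
    print(st[k],c[k],np.median(X,0),X.max(0),X.min(0))
```

```text
4.7 [0.6806 0.1402 0.2109] [ 0.291  -0.2027  0.6137]
[315 158  10  11  73] [319.3014 162.9863] [0.6691 0.2352 0.0523] [0.6778 0.2537 0.0602] [0.6513 0.213  0.0364]
```

Flights height is 0.052 against 0.060 before, so the dart is 8 mm lower: home. Lowering on the far side, with more dwell.

drive_tool([
  {"rx":0,"ry":0,"rz":0,"x":0,"y":0,"z":0,"claw":-1},
  {"rx":0,"ry":0,"rz":0,"x":0,"y":0,"z":0,"claw":-1},
  {"rx":0,"ry":0,"rz":0,"x":0,"y":0,"z":0,"claw":-1},
  {"rx":0,"ry":0,"rz":0,"x":0,"y":0,"z":-0.03,"claw":-1},
  {"rx":0,"ry":0,"rz":0,"x":0,"y":0,"z":-0.03,"claw":-1},
  {"rx":0,"ry":0,"rz":0,"x":0,"y":0,"z":-0.02,"claw":-1},
  {"rx":0,"ry":0,"rz":0,"x":0,"y":0,"z":0,"claw":-1},
  {"rx":0,"ry":0,"rz":0,"x":0,"y":0,"z":0,"claw":-1},
])

```text
time_s: 5.5
tcp_pos: [0.6808, 0.1403, 0.1324]
tcp_rot: [[0.989, -0.145, 0.001], [-0.145, -0.989, -0.0], [0.001, 0.0, -1.0]]
wrist_force: [0.8, 0.3, 0.6]
opening: 0.0003
finger_force: 0.0
```

Run:
```python
from h import *
p,d=cams.camera('side');s=state();print(s['time_s'],s['tcp_pos'],s['wrist_force'])
for t in ['press_bar','dart']: print(t,[(np.array(r['xyz']),r['score']) for r in finder.place_of('side',t)])
cv2.imwrite('pics/s4.png',cv2.resize(p[90:240,210:410],None,fx=3,fy=3))
```

```text
5.55 [0.6814 0.1404 0.1335] [ 0.0952 -0.1255  0.0313]
press_bar [(array([0.6394, 0.1464, 0.1475]), 0.92)]
dart [(array([0.4547, 0.2894, 0.0055]), 0.66), (array([0.6564, 0.153 , 0.047 ]), 0.57)]
```

View pics/s4.png

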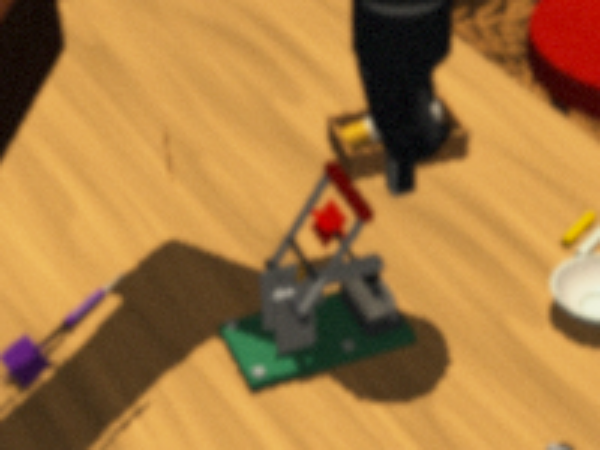

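The clamp is shut, with the bar at (350,190) and the fingers (400,190) on its far side. It has been clamped for about 2 s. I push back along -x, slowly at first.

drive_tool([
  {"rx":0,"ry":0,"rz":0,"x":-0.012,"y":0.002,"z":0,"claw":-1},
  {"rx":0,"ry":0,"rz":0,"x":-0.01,"y":0.0015,"z":0,"claw":-1},
  {"rx":0,"ry":0,"rz":0,"x":-0.01,"y":0.0015,"z":0,"claw":-1},
  {"rx":0,"ry":0,"rz":0,"x":-0.01,"y":0.0015,"z":0,"claw":-1},
  {"rx":0,"ry":0,"rz":0,"x":-0.01,"y":0.0015,"z":0.003,"claw":-1},
  {"rx":0,"ry":0,"rz":0,"x":-0.01,"y":0.0015,"z":0.003,"claw":-1},
])

```text
time_s: 6.25
tcp_pos: [0.6207, 0.1498, 0.1415]
tcp_rot: [[0.989, -0.145, 0.009], [-0.145, -0.989, 0.001], [0.008, -0.003, -1.0]]
wrist_force: [4.6, -0.4, 3.7]
opening: -0.0001
finger_force: 2.2
```

drive_tool([
  {"rx":0,"ry":0,"rz":0,"x":-0.01,"y":0.0015,"z":0.003,"claw":-1},
  {"rx":0,"ry":0,"rz":0,"x":-0.01,"y":0.0015,"z":0.003,"claw":-1},
  {"rx":0,"ry":0,"rz":0,"x":-0.012,"y":0.002,"z":0,"claw":-1},
  {"rx":0,"ry":0,"rz":0,"x":0,"y":0,"z":0,"claw":-1},
  {"rx":0,"ry":0,"rz":0,"x":0,"y":0,"z":0,"claw":-1},
  {"rx":0,"ry":0,"rz":0,"x":0,"y":0,"z":0,"claw":-1},
])

```text
time_s: 6.85
tcp_pos: [0.5865, 0.1548, 0.1426]
tcp_rot: [[0.989, -0.145, -0.001], [-0.145, -0.989, -0.0], [-0.001, 0.001, -1.0]]
wrist_force: [0.3, -0.3, 0.1]
opening: -0.0001
finger_force: 0.0
```

Run:
```python
from h import *
p,d=cams.camera('side');s=state();print(s['time_s'],s['tcp_pos'],s['wrist_force'])
for t in ['press_bar','dart']: print(t,[(np.array(r['xyz']),r['score']) for r in finder.place_of('side',t)])
cv2.imwrite('pics/s5.png',cv2.resize(p[90:240,210:410],None,fx=3,fy=3))
```

```text
6.9 [0.5866 0.1547 0.1426] [-0.2195 -0.436   0.762 ]
press_bar [(array([0.5293, 0.1616, 0.1521]), 0.6)]
dart [(array([0.4511, 0.2898, 0.0044]), 0.68), (array([0.6519, 0.1541, 0.0484]), 0.53)]
```

View pics/s5.png

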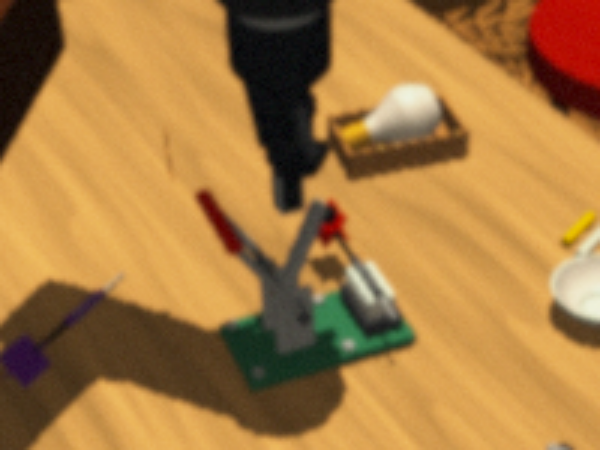

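The clamp is open again with the dart in the saddle. The bar at (218,222) is a touch short of its start at (212,225), so the finger may be just brushing the arm. I lift straight up and recheck.

drive_tool([
  {"rx":0,"ry":0,"rz":0,"x":0,"y":0,"z":0.035,"claw":-1},
  {"rx":0,"ry":0,"rz":0,"x":0,"y":0,"z":0.045,"claw":-1},
  {"rx":0,"ry":0,"rz":0,"x":0,"y":0,"z":0.045,"claw":-1},
  {"rx":0,"ry":0,"rz":0,"x":-0.035,"y":0.035,"z":0,"claw":-1},
  {"rx":0,"ry":0,"rz":0,"x":-0.035,"y":0.035,"z":0,"claw":-1},
  {"rx":0,"ry":0,"rz":0,"x":-0.035,"y":0.035,"z":0,"claw":-1},
  {"rx":0,"ry":0,"rz":0,"x":-0.035,"y":0.035,"z":0,"claw":-1},
  {"rx":0,"ry":0,"rz":0,"x":0,"y":0,"z":0,"claw":-1},
])

```text
time_s: 7.8
tcp_pos: [0.4436, 0.2983, 0.2683]
tcp_rot: [[0.99, -0.139, -0.0], [-0.139, -0.99, 0.001], [-0.001, -0.001, -1.0]]
wrist_force: [0.8, 0.1, 0.6]
opening: 0.0002
finger_force: 0.0
```

Run:
```python
from h import *
for n in ['side','top']:
    p,d=cams.camera(n)
    for t in ['press_bar','dart','spare_bar']: print(n,t,[(np.array(r['xyz']),r['score']) for r in finder.place_of(n,t)])
    if n=='side': cv2.imwrite('pics/s6.png',cv2.resize(p[90:240,210:410],None,fx=3,fy=3))
print(state()['time_s'])
q=p.astype(int);m=(q[...,2]>90)&(q[...,1]<50)&(q[...,0]<50)
n,l,st,c=cv2.connectedComponentsWithStats(m.astype(np.uint8))
for k in range(1,n):
    if st[k,4]<30: continue
    v,u=np.where((l==k)&(d>0));X=np.array([deproj('top',a,b,d[b,a]) for a,b in zip(u,v)]);print(c[k],np.median(X,0))
```

```text
side press_bar [(array([0.5253, 0.1629, 0.1472]), 0.83), (array([0.6546, 0.1542, 0.0475]), 0.42)]
side dart [(array([0.4512, 0.288 , 0.0065]), 0.78), (array([0.6533, 0.1569, 0.0479]), 0.63)]
side spare_bar [(array([ 0.5278, -0.2025,  0.1426]), 0.92)]
top press_bar [(array([0.5237, 0.1636, 0.144 ]), 0.71), (array([ 0.5769,  0.1533, -0.0001]), 0.66)]
top dart [(array([0.4485, 0.2853, 0.0046]), 0.84), (array([0.6561, 0.1519, 0.0439]), 0.62)]
top spare_bar [(array([ 0.5332, -0.2037,  0.1432]), 0.6)]
8.2
[218.4472 149.0452] [0.6675 0.2351 0.0513]
[441.4247 202.722 ] [ 0.5303 -0.1997  0.1502]
[247.0253 209.5957] [0.5249 0.1618 0.1496]
[ 66.3988 340.8329] [0.2845 0.5268 0.0609]
```

View pics/s6.png

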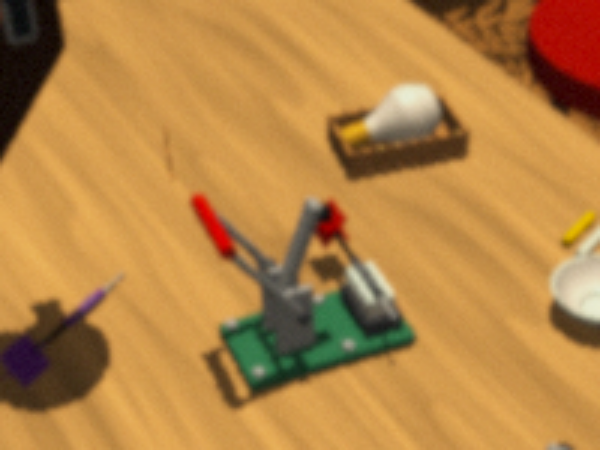

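The bar is back at its start (212,225). The dart lies in the lowered saddle, with its flights 9 mm lower than at the start, and the spare clamp hasn't moved.

```bash
python3 -c "
from workcell import workorder
print(workorder.finish_job())"
```

```text
the job is handed in; nothing more can be done
None
```

The clamp with the dart was snapped shut for about two seconds and swung fully open again. The dart is still in its saddle, about 9 mm lower than at the start (8 mm expected), the empty clamp was not touched, and the job was handed in at about 8 s.

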